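Work the pinched wedge out of the canvas stand

TASK

A yellow wooden wedge is jammed between the two sliding blocks of the canvas stand. Work it loose where it sits with small pulls to alternate sides, until both blocks have been pushed back to their stops, and only then lift it out. Stand it upright on its foot in the red tray and let go.

Things in the scene. Friction and masses are not known exactly. Their poses are not given: they have to be found in the camera images.
- wedge: Yellow wooden wedge jammed upright in the stand, thick end down (the blue one is a spare). Sizes in mm: 105 tall. Origin: centre of underside; z up, y to the left block. Foot 44 (x) by 36 (y), tapering to 24 in y at 32 height; above it a neck 40 (x) by 22 (y). Stands on the base board, 18 above the table, midway between blocks 33 tall. Grip low on the neck, fingers closing along y.
- block_left (a joint): Pale wooden block, blue dot, in mm 70 (x) by 50 (y) by 33 tall, on the wedge's +y side, overhanging its sloping flank. Value: metres pushed outward along +y, from 0-0.001 at the start to 0.012 at its stop. Stiff (7 N), stays put. With both blocks at their stops the wedge, midway, lifts out with 6 mm clear each side. The fixed stand is 120 (x) by 200 (y), end posts lower than the blocks.
- block_right (a joint): The same kind of block with a red dot, on the wedge's -y side. Value: metres pushed outward along the wedge's -y, from 0-0.001 at the start to 0.012 at its stop. Slides stiffly (7 N) and stays where it is left.
- tray: Red open plastic tray, fixed to the table left or right of the stand, 150 mm (x) by 120 mm (y) outside, 35 mm high, walls and floor 5 mm thick. Origin: centre of its underside.
There are look-alikes about, which are no part of the job. There is more than one size of the wedge; the job needs the middle-sized. Several things look just like the part that bears block_left: the one meant starts farthest to the robot's right.

How it is judged:
By the outcome, as a careful person would: the job done as asked, in the order asked, and still so for the second after the job is handed in, with the robot touching nothing.
It also fails if it takes over 45 s, if anything falls off the work surface, if the arm or the gripper's body presses on something with over 40 N, if the wrist force passes 120 N, or if a joint passes its speed limit or range.

ROBOT

A 6-joint arm with a two-finger parallel gripper is mounted at the origin on the work surface. World frame = base frame: x ahead of the robot, y to its left, z up, the work surface at z = 0. Lengths are in m, angles in rad, forces in N, time in s.
With the tool pointing down it reaches from about 0.35 to 0.975 m from the base axis. Payload 4.9 kg.
Tool frame: the origin (TCP) lies midway between the tips of the shut fingers; the grasp point (between the pads) lies 19 mm behind it; z points along the fingers, y is the line along which they close (so a half turn about z gives the same grasp; the last joint's range is limited). The gripper opens to 85 mm and grips with 20 to 120 N. Pads are 22 mm wide; open, the fingers measure 114 mm over their backs; the gripper's body (76 mm by 85 mm) begins 54 mm behind the grasp point. The pads swing forward as they close: fully open they stand 13 mm farther back than shut.
Start: joints at [-1.467, 0.053, 1.613, -0, 1.476, -0.119], TCP at [0.138, -0.61, 0.231] pointing down, gripper open.
Joint ranges: [-3.01, 3.01], [-1.01, 2.22], [0.06, 2.58], [-1.02, 4.17], [0.09, 2.62], [-3.14, 3.14]. Speed limits (rad/s): [2.57, 2.57, 3.14, 3.14, 3.14, 3.14].

INTERFACE

Orientations are given as a rotation vector (axis times angle).
In Python, from station import telemetry, optics, ctrl gives the robot as it stands.
- The arm moves only by the shell command python3 -m pendant 'ROWS' [FORCE]. ROWS is JSON, one flat list of numbers, 7 for each row, row after row: the turn, a rotation vector about the tool's x, y, z as a fraction of full scale, then the shift along the tool's x, y, z as a fraction of full scale, then the opening, from 0 (shut) to 1 (fully open). In form: [ax, ay, az, tx, ty, tz, fingers, ax, ay, az, tx, ty, tz, fingers, ...]. A call has 1 to 12 rows; each row is the pose to reach, as a shift and turn from the pose commanded when the call began, along the tool's axes at that moment; what a row does not reach only later rows make up. Full scale, the value 1, is 300 mm for a shift and 30 degrees for a turn. A row lasts 1/8 s, in which the tool goes at most 62.5 mm and 10.7 degrees, less where a joint would pass 70% of its speed; a pose out of reach is approached as far as the arm can. A call with a number of a shift or a turn outside -1 to 1 is refused whole. A call with a gripper value outside its range is refused whole. The fingers move at their own pace and stop on an object; FORCE is the grip in N (left out, the last holds). Time passes only in rows, so rows that repeat a pose let the fingers close. It gives the time, the measured TCP pose, the force, the opening and the grip force at its end, in the units of the state.
- telemetry.get_obs(): the state, without advancing time (a new reading comes with each control period).
- optics.get_image(name): name is "side" or "top"; returns a dict with "image" (480x640x3 uint8, red, green, blue), "depth" (480x640 float32, m along the optical axis (not along the pixel's ray), 0 where there is no reading), "fx", "fy", "cx", "cy" (pixels), "rvec" (rotation vector, rad) and "tvec" (3), from world to camera coordinates, as OpenCV has them. Camera axes: x right, y down, z forward; pixel columns grow to the right and rows downward; lengths in m; the calibration is good to about 2 mm. A picture is of the moment at which its call begins.
- ctrl.finish_job(): hands the job in; it is judged then, once.
The state is a dict: "t": time; "q": joint angles; "dq": joint speeds; "effort": joint torques, N m; "tool_pos": TCP position; "tool_rot": TCP orientation; "contact_force": force on the tool from outside, world axes, zero at the start; "wrist_torque": the same for the moment, N m; "opening": finger opening in m; "grip_force": force on a finger pad.
Only numpy, scipy, OpenCV 4.12 (cv2) and the standard library are available. Lean on these libraries where they do the work, as an engineer would, in place of code of your own. Each camera call takes 0.05 s, during which the arm holds its last target. There are 200 camera calls.

## Working session

There is one attempt and no reset: what is moved stays moved. The work goes in short steps, Python scripts to look and compute and a shell command to move; the robot and the scene stay as the last step left them, time stands still between calls to the robot, and variables do not carry over. Pictures are saved under pics/ and viewed, at most 10 in all, crops included, and the job is handed in when it is done.

```bash
mkdir -p pics
cat > h.py <<'E'
import numpy as np, cv2, pickle
from station import telemetry, optics, ctrl
def grab(n,f):
    d=optics.get_image(n); pickle.dump(d,open(f+'.pkl','wb')); cv2.imwrite('pics/'+f+'.png',d['image'][:,:,::-1]); return d
def load(f): return pickle.load(open(f+'.pkl','rb'))
def P(d,u,v):
    R=cv2.Rodrigues(np.array(d['rvec'],float))[0]; z=np.median([a for a in d['depth'][v-1:v+2,u-1:u+2].ravel() if a>0] or [0])
    c=np.array([(u-d['cx'])/d['fx']*z,(v-d['cy'])/d['fy']*z,z]); return R.T@(c-np.array(d['tvec']).ravel())
def Pmap(d):
    R=cv2.Rodrigues(np.array(d['rvec'],float))[0]; v,u=np.mgrid[:480,:640]; z=d['depth']
    c=np.stack([(u-d['cx'])/d['fx']*z,(v-d['cy'])/d['fy']*z,z],-1)-np.array(d['tvec']).ravel()
    return c@R
E
python3 - <<'E'
from h import *
for n in('top','side'):
    d=grab(n,n+'1'); print(n,d['fx'],d['rvec'],d['tvec'])
o=telemetry.get_obs(); print(o)
E
```

```text
top 532.7140174664283 [ 2.1373275  -2.10030537  0.17272272] [0.01300593 0.45863761 0.92346027]
side 484.47098376047774 [ 0.11009839 -2.74738385  1.48879503] [0.4747954  0.06065207 0.9310823 ]
{'t': 0.1, 'q': array([-1.46698358e+00,  5.33105771e-02,  1.61416862e+00,  4.69789435e-05,
        1.47600654e+00, -1.19017320e-01]), 'dq': array([ 0.00064514, -0.00085774, -0.00305789,  0.00056439, -0.00091872,
        0.00137145]), 'effort': array([ 1.14647355e-03, -3.94905102e+01, -3.71360850e+01, -1.37909123e-05,
        3.98686665e-03, -8.08191658e-06]), 'tool_pos': array([ 0.13806243, -0.60897692,  0.2301666 ]), 'tool_rot': array([-3.12023387e+00, -3.49079503e-01, -9.60028650e-05]), 'contact_force': array([-0.38966534,  0.00362463,  0.38145953]), 'wrist_torque': array([-0.02946034, -0.05302402, -0.01317068]), 'grip_force': 0.0, 'opening': 0.08540599738741565}
```

View pics/top1.png

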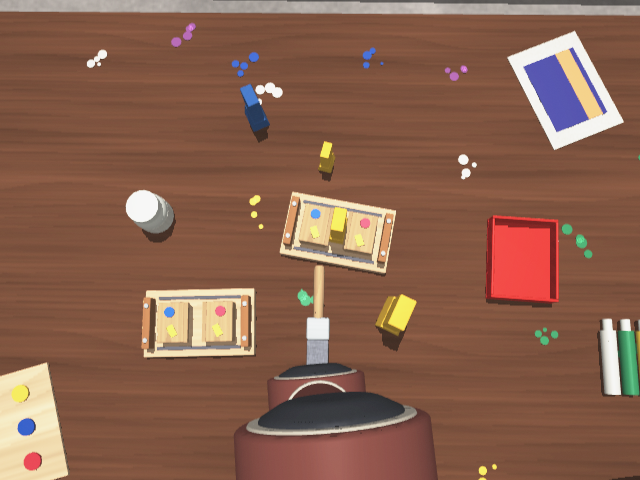

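View pics/side1.png

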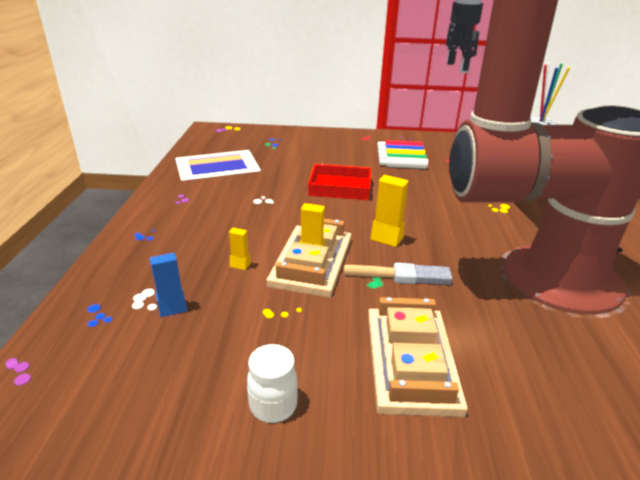

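The top view shows the wedge in the stand at about (338,222), with the blue-dot block left of it (315,228), the red-dot block right (363,237) and the tray at (523,260). The other stand at (198,323) is empty. The side view agrees.

```bash
python3 - <<'E'
from h import *
np.set_printoptions(precision=4,suppress=True)
d=load('top1'); M=Pmap(d); hsv=cv2.cvtColor(d['image'],cv2.COLOR_RGB2HSV)
box=np.zeros((480,640),bool); box[190:275,278:400]=1
st=[P(d,u,v) for u,v in((295,196),(393,212),(384,269),(284,251))]; print('stand corners',np.array(st))
def rect(m,n):
    r=cv2.minAreaRect(M[m][:,:2].astype(np.float32)); print(n,m.sum(),r,'z',np.median(M[m][:,2])); return r
z=M[...,2]
rect(box&(z>.012)&(z<.2),'stand')
rect(box&(z>.11)&(z<.14),'wedge top')
rect(box&(z>.045)&(z<.057)&(np.arange(640)<335),'bl'); rect(box&(z>.045)&(z<.057)&(np.arange(640)>342),'br')
b=np.zeros((480,640),bool); b[205:310,475:570]=1
rect(b&(z>.028)&(z<.045),'tray rim'); rect(b&(z>-.005)&(z<.012)&(hsv[...,1]>200)&((hsv[...,0]<6)|(hsv[...,0]>174)),'tray floor')
s=load('side1'); print('side wedge top',[P(s,u,v) for u,v in((304,209),(322,209),(320,235),(306,235))])
print('side tray',[P(s,u,v) for u,v in((316,167),(368,169),(370,182))])
E
python3 -c "
import cv2
i=cv2.imread('pics/top1.png')[180:285,270:405];cv2.imwrite('pics/c1.png',cv2.resize(i,None,fx=5.5,fy=5.5,interpolation=cv2.INTER_CUBIC))"
```

```text
stand corners [[ 0.5497  0.0767  0.0202]
 [ 0.5217 -0.1074  0.0193]
 [ 0.4142 -0.0906  0.0183]
 [ 0.4446  0.0942  0.019 ]]
stand 6870 ((0.47049278020858765, -0.0024774372577667236), (0.2006247341632843, 0.14594416320323944), 80.47289276123047) z 0.04589883721833593
wedge top 328 ((0.4826388657093048, -0.004667334258556366), (0.02196151576936245, 0.040921662002801895), 80.1455307006836) z 0.12353783045923747
bl 1499 ((0.4911399483680725, 0.043092917650938034), (0.09088850021362305, 0.09003846347332001), 80.28707885742188) z 0.050949369519420924
br 1551 ((0.4732380211353302, -0.05632273852825165), (0.08305611461400986, 0.08935140818357468), 80.34215545654297) z 0.05078434169443189
tray rim 1082 ((0.4362848401069641, -0.34257572889328003), (0.12257131934165955, 0.15082529187202454), 86.74327087402344) z 0.03459790350943022
tray floor 0 ((0.0, 0.0), (0.0, 0.0), 0.0) z nan
side wedge top [array([0.4993, 0.0016, 0.121 ]), array([ 0.4665, -0.0021,  0.121 ]), array([0.4683, 0.0072, 0.0705]), array([0.4949, 0.0036, 0.0666])]
side tray [array([ 0.5025, -0.3996,  0.027 ]), array([ 0.3666, -0.3943,  0.0307]), array([ 0.3595, -0.377 ,  0.0021])]
  return _methods._mean(a, axis=axis, dtype=dtype,
  ret = ret.dtype.type(ret / rcount)
```

View pics/c1.png

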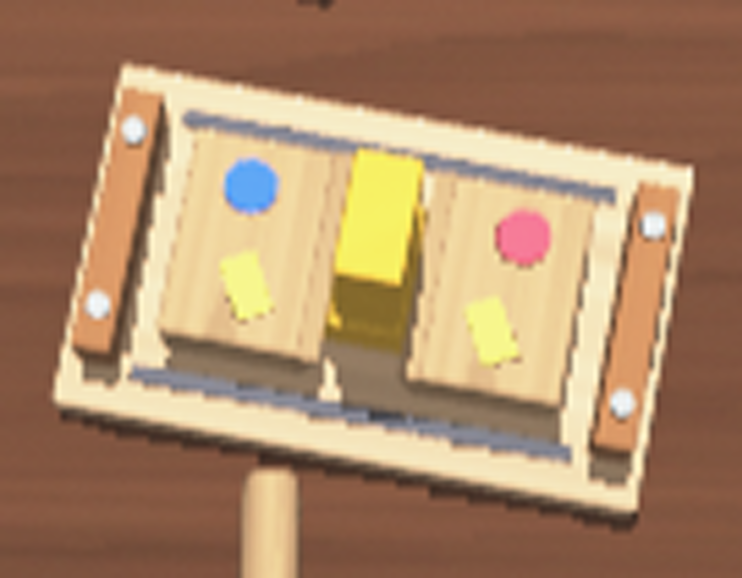

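The enlarged crop confirms it: the wedge top is at crop (378,215), midway between the blocks, with the blue dot on its left and the red dot on its right. The stand is yawed about -9.6° and its centre matches the wedge at (0.4826, -0.005). The tray centre is (0.436, -0.3426). Next I write a move calculator.

```bash
cat >> h.py <<'E'
from scipy.spatial.transform import Rotation as Ro
def go(x,y,z,yaw_y=-99.6):
    "full-scale row to the pose with tool z down, tool y at yaw_y degrees"
    o=telemetry.get_obs(); R0=Ro.from_rotvec(o['tool_rot']); a=np.radians(yaw_y)
    Y=np.array([np.cos(a),np.sin(a),0]); Z=np.array([0,0,-1.]); R1=Ro.from_matrix(np.stack([np.cross(Y,Z),Y,Z],1))
    t=R0.inv().apply(np.array([x,y,z])-o['tool_pos'])/.3; r=(R0.inv()*R1).as_rotvec(degrees=True)/30
    print('turn',r.round(4),'shift',t.round(4))
E
python3 -c "
from h import *
go(.4826,-.006,.24)"
```

```text
turn [-3.600e-03  2.000e-04  7.456e-01] shift [ 1.5642 -1.7065 -0.0292]
```

```bash
python3 -m pendant '[0,0,0,0.78,-0.853,0,1, 0,0,0,0.78,-0.853,0,1, 0,0,0,0.78,-0.853,0,1, 0,0,0,0.78,-0.853,0,1, 0,0,0,0.78,-0.853,0,1, 0,0,0,0.78,-0.853,0,1]' 80; python3 -c "
from h import *
go(.4826,-.006,.16)"
```

```text
t: 0.85
tool_pos: [0.3105, -0.3057, 0.2308]
tool_rot: [-3.121, -0.352, -0.0]
contact_force: [-0.2, -1.1, -0.6]
opening: 0.0857
grip_force: 0.0
turn [-8.000e-04 -3.000e-04  7.493e-01] shift [ 0.7818 -0.846   0.2367]
```

```bash
python3 -m pendant '[0,0,0.75,0.782,-0.846,0,1, 0,0,0.75,0.782,-0.846,0,1, 0,0,0.75,0.782,-0.846,0,1, 0,0,0.75,0.782,-0.846,0,1, 0,0,0.75,0.782,-0.846,0,1, 0,0,0.75,0.782,-0.846,0.237,1, 0,0,0.75,0.782,-0.846,0.237,1, 0,0,0.75,0.782,-0.846,0.237,1]'
python3 - <<'E'
from h import *
go(.4826,-.006,.058)
for n in('top','side'): d=grab(n,n+'2')
i=d['image'][140:300,240:360,::-1]; cv2.imwrite('pics/c2.png',cv2.resize(i,None,fx=3.7,fy=3.7))
E
```

```text
t: 1.85
tool_pos: [0.4808, -0.0078, 0.1575]
tool_rot: [-3.13, 0.263, 0.009]
contact_force: [-0.2, 0.8, 0.0]
opening: 0.0854
grip_force: 0.0
turn [ 0.0002  0.0111 -0.0002] shift [ 0.0069 -0.0068  0.3315]
```

View pics/c2.png

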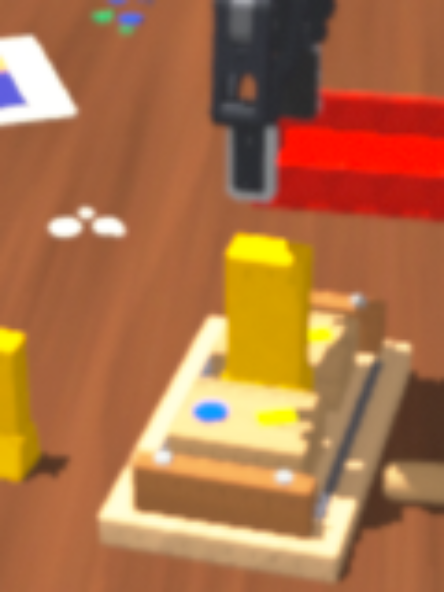

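The gripper is above the wedge in line with the neck (wedge at crop (268,310), finger at (252,160)), and nothing is in the way. Next: descend and grip.

```bash
python3 -m pendant '[0,0.01,0,0.007,-0.01,0.15,1, 0,0.01,0,0.007,-0.01,0.28,1, 0,0.01,0,0.007,-0.01,0.33,1, 0,0.01,0,0.007,-0.01,0.33,1, 0,0.01,0,0.007,-0.01,0.33,0.5, 0,0.01,0,0.007,-0.01,0.33,0.2, 0,0.01,0,0.007,-0.01,0.33,0.1, 0,0.01,0,0.007,-0.01,0.33,0, 0,0.01,0,0.007,-0.01,0.33,0, 0,0.01,0,0.007,-0.01,0.33,0]' 80; python3 -c "
from h import *
go(.4826,-.005,.058)
print(Ro.from_rotvec(telemetry.get_obs()['tool_rot']).as_matrix().round(3))"
```

```text
t: 3.2
tool_pos: [0.4858, -0.0063, 0.062]
tool_rot: [3.13, -0.266, 0.01]
contact_force: [-0.0, 0.9, 5.6]
opening: 0.0212
grip_force: 78.1
turn [-0.0003 -0.0128 -0.0044] shift [-0.0113 -0.0026  0.0134]
[[ 0.986 -0.169  0.007]
 [-0.169 -0.986 -0.001]
 [ 0.007 -0.    -1.   ]]
```

Gripped: opening is 21 mm, matching the 22 mm neck. Now small alternate pulls (tool −y is towards block_left).

```bash
python3 -m pendant '[0,0,0,0,-0.007,0,0, 0,0,0,0,-0.014,0,0, 0,0,0,0,-0.014,0,0, 0,0,0,0,-0.005,0,0, 0,0,0,0,0.005,0,0, 0,0,0,0,0.014,0,0, 0,0,0,0,0.014,0,0]'; python3 -m pendant '[0,0,0,0,-0.014,0,0, 0,0,0,0,-0.024,0,0, 0,0,0,0,-0.034,0,0, 0,0,0,0,-0.042,0,0, 0,0,0,0,-0.042,0,0]'; python3 -c "
from h import *
go(.4826,-.005,.058)"
```

```text
t: 4.08
tool_pos: [0.4854, -0.0087, 0.0621]
tool_rot: [-3.126, 0.268, -0.012]
contact_force: [1.7, 7.0, 5.3]
opening: 0.0212
grip_force: 78.6
t: 4.7
tool_pos: [0.4869, -0.0006, 0.0621]
tool_rot: [3.124, -0.265, 0.009]
contact_force: [-1.6, -8.3, 5.9]
opening: 0.0213
grip_force: 79.0
turn [ 0.0118 -0.0126 -0.0028] shift [-0.0117  0.0169  0.0137]
```

```bash
python3 -m pendant '[0,0,0,0,0.014,0,0, 0,0,0,0,0.028,0,0, 0,0,0,0,0.042,0,0, 0,0,0,0,0.056,0,0, 0,0,0,0,0.056,0,0]'; python3 -m pendant '[0,0,0,0,-0.02,0,0, 0,0,0,0,-0.04,0,0, 0,0,0,0,-0.06,0,0, 0,0,0,0,-0.07,0,0, 0,0,0,0,-0.075,0,0, 0,0,0,0,-0.075,0,0]';  python3 -c "
from h import *
go(.4826,-.005,.058)"
```

```text
t: 5.32
tool_pos: [0.4847, -0.0128, 0.0621]
tool_rot: [-3.126, 0.268, -0.012]
contact_force: [1.4, 7.2, 5.0]
opening: 0.0207
grip_force: 79.0
t: 6.08
tool_pos: [0.4879, 0.005, 0.0621]
tool_rot: [3.124, -0.265, 0.009]
contact_force: [-1.8, -8.5, 6.3]
opening: 0.0214
grip_force: 79.3
turn [ 0.0119 -0.0125 -0.0029] shift [-0.0118  0.0358  0.0137]
```

```bash
python3 -m pendant '[0,0,0,0,0.02,0,0, 0,0,0,0,0.04,0,0, 0,0,0,0,0.06,0,0, 0,0,0,0,0.08,0,0, 0,0,0,0,0.095,0,0, 0,0,0,0,0.102,0,0, 0,0,0,0,0.102,0,0]'; python3 -m pendant '[0,0,0,0,-0.03,0,0, 0,0,0,0,-0.06,0,0, 0,0,0,0,-0.08,0,0, 0,0,0,0,-0.1,0,0, 0,0,0,0,-0.113,0,0, 0,0,0,0,-0.118,0,0, 0,0,0,0,-0.118,0,0]';  python3 -c "
from h import *
go(.4826,-.005,.058)"
```

```text
t: 6.95
tool_pos: [0.4837, -0.0189, 0.0622]
tool_rot: [-3.121, 0.268, -0.012]
contact_force: [2.7, 14.2, 6.7]
opening: 0.0217
grip_force: 79.6
t: 7.82
tool_pos: [0.4882, 0.0067, 0.0622]
tool_rot: [3.116, -0.262, 0.008]
contact_force: [-4.7, -19.3, 7.7]
opening: 0.0211
grip_force: 80.4
turn [ 0.0264 -0.0115 -0.001 ] shift [-0.0119  0.0414  0.0146]
```

Force has jumped to 19 N at the left stop and 14 N at the right. One more firm pull right, then back to the middle for a check.

```bash
python3 -m pendant '[0,0,0,0,0.03,0,0, 0,0,0,0,0.06,0,0, 0,0,0,0,0.09,0,0, 0,0,0,0,0.11,0,0, 0,0,0,0,0.122,0,0, 0,0,0,0,0.127,0,0, 0,0,0,0,0.127,0,0]'; python3 -m pendant '[0,0,0,0,-0.03,0,0, 0,0,0,0,-0.05,0,0, 0,0,0,0,-0.063,0,0, 0,0,0,0,-0.063,0,0]';  python3 - <<'E'
from h import *
go(.4826,-.005,.058)
d=grab('side','side3'); grab('top','top3')
M=Pmap(d); e=np.array([.167,.986]); c=np.array([.4826,-.0055])
for n in('side','top'):
  for k in '13':
    M=Pmap(load(n+k)); z=M[...,2]; s=(M[...,:2]-c)@e; x=(M[...,:2]-c)@np.array([.986,-.167])
    b=(abs(x)<.033)&(abs(z-.051)<.003)&(abs(s)<.1)
    print(n,k,'outer/inner L',np.percentile(s[b&(s>.02)],[1,99]),'R',np.percentile(s[b&(s<-.02)],[1,99]))
a=[cv2.resize(load(n+'3')['image'][y:y+110,u:u+140,::-1],None,fx=2.8,fy=2.8) for n,u,y in(('top',270,180),('side',250,190))]
cv2.imwrite('pics/c3.png',np.hstack(a))
E
```

```text
t: 8.7
tool_pos: [0.4836, -0.0192, 0.0623]
tool_rot: [-3.115, 0.269, -0.014]
contact_force: [4.8, 23.2, 5.3]
opening: 0.0213
grip_force: 80.5
t: 9.2
tool_pos: [0.4857, -0.0073, 0.0621]
tool_rot: [3.128, -0.265, 0.01]
contact_force: [-0.4, -1.8, 5.6]
opening: 0.0216
grip_force: 80.9
turn [ 0.0038 -0.0131 -0.0032] shift [-0.0117 -0.0057  0.0135]
side 1 outer/inner L [0.02067477 0.09323998] R [-0.0897324  -0.02015394]
side 3 outer/inner L [0.02579857 0.09404667] R [-0.08899631 -0.02329154]
top 1 outer/inner L [0.02065389 0.09357335] R [-0.09188075 -0.02074364]
top 3 outer/inner L [0.02656553 0.06673412] R [-0.09242977 -0.02476334]
```

View pics/c3.png

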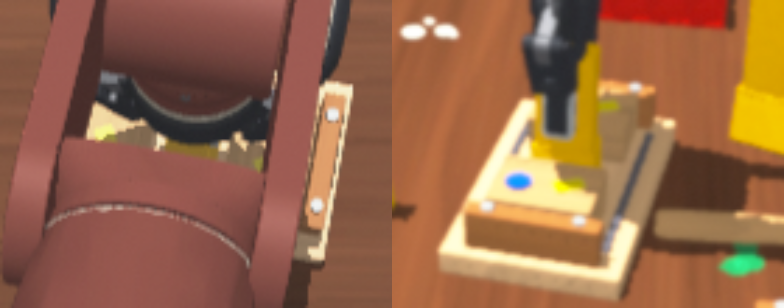

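The side view shows both blocks against their end posts, with the blue-dot block at about (540,185) touching the near post. The depth data agrees: the inner faces have moved to about ±24–26 mm. The blocks are free, so I lift.

```bash
python3 -m pendant '[0,0,0,0,-0.004,-0.02,0, 0,0,0,0,-0.004,-0.06,0, 0,0,0,0,-0.004,-0.12,0, 0,0,0,0,-0.004,-0.2,0, 0,0,0,0,-0.004,-0.3,0, 0,0,0,0,-0.004,-0.42,0, 0,0,0,0,-0.004,-0.42,0]';  python3 - <<'E'
from h import *
go(.439,-.342,.188)
d=grab('side','side4'); cv2.imwrite('pics/c4.png',cv2.resize(d['image'][110:300,220:420,::-1],None,fx=3,fy=3))
E
```

```text
t: 10.18
tool_pos: [0.4869, -0.0057, 0.1921]
tool_rot: [3.129, -0.266, 0.022]
contact_force: [1.3, -0.6, -1.4]
opening: 0.0212
grip_force: 80.0
turn [ 0.0001 -0.0263 -0.0044] shift [0.0319 1.1319 0.0142]
```

View pics/c4.png

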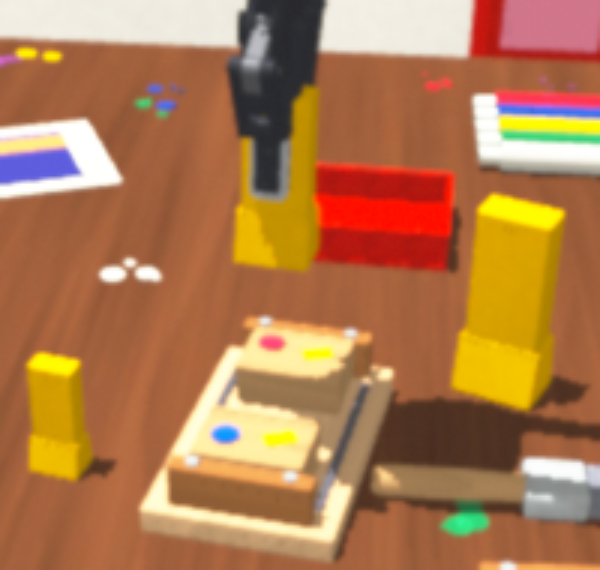

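The wedge hangs upright at about (280,190), the blocks are at their posts, and the stand has not moved. Next: carry it to the tray in two calls.

```bash
python3 -m pendant '[0,-0.013,0,0.01,0.1,0,0, 0,-0.026,0,0.02,0.25,0,0, 0,-0.026,0,0.03,0.4,0,0, 0,-0.026,0,0.032,0.55,0,0, 0,-0.026,0,0.032,0.7,0,0, 0,-0.026,0,0.032,0.85,0,0, 0,-0.026,0,0.032,0.95,0,0, 0,-0.026,0,0.032,1,0,0, 0,-0.026,0,0.032,1,0,0]';  python3 - <<'E'
from h import *
go(.439,-.342,.055)
E
```

```text
t: 11.35
tool_pos: [0.4428, -0.3024, 0.1862]
tool_rot: [-3.128, 0.268, 0.015]
contact_force: [-0.0, 0.6, -0.2]
opening: 0.0212
grip_force: 79.9
turn [-0.0028  0.019  -0.0065] shift [0.0142 0.1327 0.437 ]
```

```bash
python3 -m pendant '[0,0.012,0,0.014,0.08,0,0, 0,0.012,0,0.014,0.133,0,0, 0,0.012,0,0.014,0.133,0.12,0, 0,0.012,0,0.014,0.133,0.25,0, 0,0.012,0,0.014,0.133,0.36,0, 0,0.012,0,0.014,0.133,0.43,0, 0,0.012,0,0.014,0.133,0.43,0]';  python3 - <<'E'
from h import *
go(.439,-.342,.048)
d=grab('side','side5'); cv2.imwrite('pics/c5.png',cv2.resize(d['image'][110:220,260:400,::-1],None,fx=5,fy=5))
E
```

```text
t: 12.22
tool_pos: [0.4384, -0.3415, 0.0561]
tool_rot: [-3.127, 0.266, 0.009]
contact_force: [-0.2, -0.2, -1.1]
opening: 0.0209
grip_force: 79.9
turn [-0.0052  0.0112 -0.0044] shift [0.0024 0.0014 0.0269]
```

View pics/c5.png

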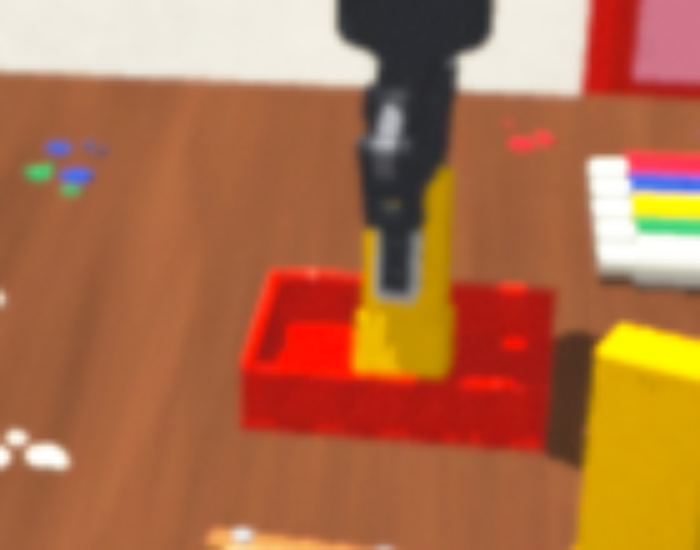

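The wedge is upright in the middle of the tray, foot at about (405,370), a few mm above the floor. I lower it until the force shows contact.

```bash
python3 -m pendant '[0,0.011,0,0,0,0.01,0, 0,0.011,0,0,0,0.018,0, 0,0.011,0,0,0,0.024,0, 0,0.011,0,0,0,0.024,0]'
```

```text
t: 12.78
tool_pos: [0.4396, -0.3424, 0.0511]
tool_rot: [3.13, -0.266, 0.006]
contact_force: [-0.5, -0.2, -1.3]
opening: 0.0209
grip_force: 79.9
```

```bash
python3 -m pendant '[0,0,0,0,0,0.004,0, 0,0,0,0,0,0.008,0, 0,0,0,0,0,0.008,0]'
```

```text
t: 13.15
tool_pos: [0.4398, -0.3425, 0.0491]
tool_rot: [3.13, -0.266, 0.006]
contact_force: [-0.4, 1.0, 3.2]
opening: 0.0208
grip_force: 80.6
```

Contact. Release, then rise.

```bash
python3 -m pendant '[0,0,0,0,0,0,0.3, 0,0,0,0,0,0,0.4, 0,0,0,0,0,0,0.6, 0,0,0,0,0,0,0.7, 0,0,0,0,0,0,0.7, 0,0,0,0,0,-0.1,0.7, 0,0,0,0,0,-0.3,0.7, 0,0,0,0,0,-0.5,0.7, 0,0,0,0,0,-0.5,0.7, 0,0,0,0,0,-0.5,0.7]' 20
python3 - <<'E'
from h import *
d=grab('side','side6'); cv2.imwrite('pics/c6.png',cv2.resize(d['image'][110:310,240:450,::-1],None,fx=3,fy=3))
E
```

```text
t: 14.4
tool_pos: [0.4389, -0.3422, 0.1984]
tool_rot: [3.13, -0.267, 0.006]
contact_force: [-0.7, -0.0, 0.4]
opening: 0.0597
grip_force: 0.0
```

View pics/c6.png

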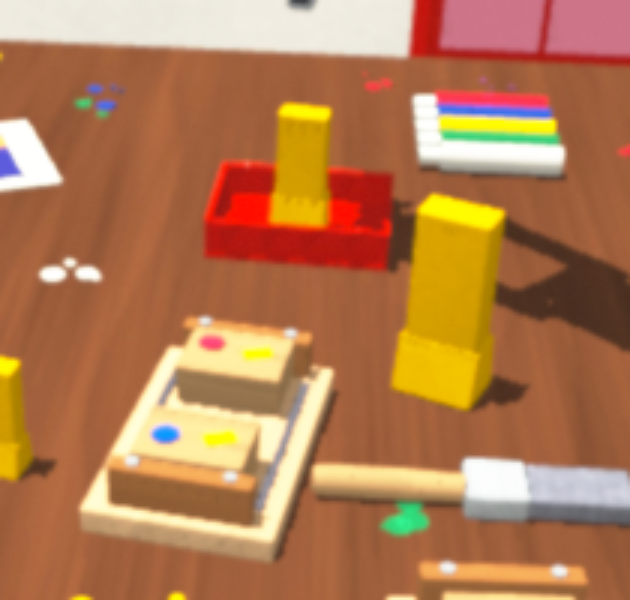

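The wedge stands upright in the tray at (302,165), both blocks are at their posts, and the gripper is clear.

```bash
python3 -c "
from station import ctrl
print(ctrl.finish_job())"
```

```text
the job is handed in; nothing more can be done
None
```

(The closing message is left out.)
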